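Set up the drilling jig and sort the toy-lorry parts

TASK

Set up for drilling the next wooden toy lorry. First swing the drilling jig's locking lever open, lay the thick square-section body blank in the jig's pocket until it is fully down, then swing the lever fully shut over it. Put every loose wheel in the square tray and every small axle bar in the oblong tray, in any order, and leave the other things on the bench where they are.

Things in the scene. Friction and masses are not known exactly. Their poses are not given: they have to be found in the camera images.
- jig: drilling jig fixed to the bench: plywood block, x -60 to +100 mm, y -45 to +45 mm, 24 mm high, with an open-topped pocket 80 mm (jig x) x 48 mm (jig y), 18 mm deep, floor 6 mm above the bench. Origin on the bench under the pocket's centre. A steel pillar 26 mm across at x = +75 mm, y = 0 carries the swing lever.
- jig_pocket (a point): centre of the pocket's floor, 6 mm above the bench; axes as the jig's
- jig_pivot (a point): lever's vertical hinge axis, at jig x = +75 mm, y = 0, 58 mm above the bench; axes as the jig's
- jig_lever (a joint): locking lever: level steel bar 18 mm wide, 53 to 63 mm above the bench, on a vertical hinge. 0 = shut (bar along jig -x from the pivot, knob over the pocket's centre, bar 3 mm above a seated blank); grows to 1.8 rad as it opens, the knob swinging towards jig +y (at 1.57 the bar points along jig +y). Under 2 N at the knob, no spring, stays where left. Starts (partly) shut.
- jig_knob (a point): the lever's upright black knob, a round post 16 mm across, from 63 to 98 mm above the bench, 75 mm from the hinge axis; this point is on its axis, 88 mm above the bench
- blank: the toy lorry's body blank: pale wood, 76 mm (own x) x 44 x 44 mm, square in section, about 110 g; origin at its centre. In the pocket it lies with its x along the jig's x (either way round, any long side up), with 2 mm play on each side, stands 26 mm proud of the jig and has its centre 28 mm above the bench.
- square_tray: square plywood tray, fixed to the bench, 150 x 150 mm outside, 36 mm high, walls and floor 6 mm; origin under its centre, on the bench
- oblong_tray: oblong plywood tray, fixed to the bench, 170 mm (own x) x 100 mm (own y) outside, 36 mm high, walls and floor 6 mm; origin under its centre, on the bench
- wheel1: toy wheel: pale wooden disc 44 mm across, 16 mm thick, lying flat, about 25 g; origin at its centre, z along its axis. May be absent.
- wheel2: toy wheel: pale wooden disc 44 mm across, 16 mm thick, lying flat, about 25 g; origin at its centre, z along its axis. May be absent.
- wheel3: toy wheel: pale wooden disc 44 mm across, 16 mm thick, lying flat, about 25 g; origin at its centre, z along its axis. May be absent.
- bar1: axle bar: pale square wooden bar 64 mm (own x) x 16 x 16 mm, about 20 g; origin at its centre. May be absent.
- bar2: axle bar: pale square wooden bar 64 mm (own x) x 16 x 16 mm, about 20 g; origin at its centre. May be absent.
- bar3: axle bar: pale square wooden bar 64 mm (own x) x 16 x 16 mm, about 20 g; origin at its centre. May be absent.
- glue_bottle: bystander, not to be disturbed: white glue bottle, 54 mm across, 150 mm tall, standing at the back
- screw_jar: bystander, not to be disturbed: glass jar with steel lid, 66 mm across, 80 mm tall
- sanding_block: bystander, not to be disturbed: cork sanding block 90 x 50 x 30 mm
- wedge: bystander, not to be disturbed: small dark wooden wedge block 35 x 22 x 18 mm
- tape_measure: bystander, not to be disturbed: yellow tape measure, 42 x 42 x 30 mm
- pencil: bystander, not to be disturbed: flat red carpenter's pencil 110 x 12 x 8 mm

How it is judged:
On the way, in this order (a step that is already met when the one before it is completed fails the run):
1. the blank is fully down in the pocket with the lever still open (horizontal distance between blank and jig below 0.006 m and z of blank in the frame of jig between 0.023 and 0.032 m and angle between the x axis of blank and the x axis of jig, either way round below 0.1 rad and value of joint jig_lever above 0.6 rad), for 0.2 s.
2. the lever is fully shut over the seated blank (horizontal distance between blank and jig below 0.006 m and z of blank in the frame of jig between 0.023 and 0.032 m and angle between the x axis of blank and the x axis of jig, either way round below 0.1 rad and value of joint jig_lever below 0.12 rad), for 0.2 s.
At the end, for the whole second after the job is handed in: the blank sits fully down in the pocket (within 6 mm and 0.1 rad of true, centre below 32 mm), the lever is within 0.12 rad of shut, every wheel present lies inside the square tray and every axle bar present inside the oblong tray, all at rest (all of step 2 and x of wheel1 in the frame of square_tray between -0.064 and 0.064 m and y of wheel1 in the frame of square_tray between -0.064 and 0.064 m and z of each of wheel1, wheel2, wheel3 in the frame of square_tray below 0.055 m and linear speed of each of wheel1, wheel2, wheel3, bar1, bar2, bar3, blank below 0.05 m/s and x of wheel2 in the frame of square_tray between -0.064 and 0.064 m and y of wheel2 in the frame of square_tray between -0.064 and 0.064 m and x of wheel3 in the frame of square_tray between -0.064 and 0.064 m and y of wheel3 in the frame of square_tray between -0.064 and 0.064 m and x of bar1 in the frame of oblong_tray between -0.075 and 0.075 m and y of bar1 in the frame of oblong_tray between -0.042 and 0.042 m and z of each of bar1, bar2, bar3 in the frame of oblong_tray below 0.055 m and x of bar2 in the frame of oblong_tray between -0.075 and 0.075 m and y of bar2 in the frame of oblong_tray between -0.042 and 0.042 m and x of bar3 in the frame of oblong_tray between -0.075 and 0.075 m and y of bar3 in the frame of oblong_tray between -0.042 and 0.042 m); the robot touches nothing.
It fails at once if another thing on the bench is moved more than 4 cm (distance of any of glue_bottle, screw_jar, sanding_block, wedge, tape_measure, pencil from where it was at the start of the episode above 0.04 m).
Of wheel1, wheel2, wheel3, bar1, bar2, bar3 only 4 to 6 are there at a start; the rules pass over those that are not, and their reading is None.
At some moment in a run one of wheel1, wheel2, wheel3, bar1, bar2, bar3 may be knocked a few centimetres aside while the robot is not near it.
Once in a run the grip may slacken for a moment while it holds something.
It also fails if it takes over 210 s, if anything falls off the work surface, if the arm or the gripper's body presses on something with over 40 N, if the wrist force passes 120 N, or if a joint passes its speed limit or range.

ROBOT

A 6-joint arm with a two-finger parallel gripper is mounted at the origin on the work surface. World frame = base frame: x ahead of the robot, y to its left, z up, the work surface at z = 0. Lengths are in m, angles in rad, forces in N, time in s.
With the tool pointing down it reaches from about 0.35 to 0.975 m from the base axis. Payload 17.4 kg.
Tool frame: the origin (TCP) lies at the very end of the fingers, on their centre line; the grasp point (between the pads) lies 19 mm behind it (env.grip_depth is the distance from the TCP to the grasp point, in m); z points along the fingers, y is the line along which they close (so a half turn about z gives the same grasp; the last joint's range is limited). The gripper opens to 85 mm and grips with 20 to 120 N. Pads are 22 mm wide; open, the fingers measure 114 mm over their backs; the gripper's body (76 mm by 85 mm) begins 54 mm behind the grasp point. The pads swing forward as they close: fully open they stand 13 mm farther back than shut.
Start: joints at [1.077, 0.116, 1.442, -0, 1.584, -0.038], TCP at [0.297, 0.606, 0.231] pointing down, gripper open.
Joint ranges: [-2.83, 2.83], [-0.83, 2.19], [0.07, 2.5], [-1.14, 4.28], [0.01, 3], [-2.97, 2.97]. Speed limits (rad/s): [1.89, 1.89, 2.22, 3.14, 3.14, 3.14].

INTERFACE

Orientations are given as a unit quaternion [w, x, y, z].
In Python, from workcell import env gives the robot as it stands.
- The arm moves only by the shell command python3 inch.py 'ROWS' [FORCE]. ROWS is a JSON list of rows, 1 to 20 of them, each an object with the fields pos (a list: dx, dy, dz in fractions of the full range, 1 being 0.2 m), turn (a turn about the tool's z in normalised numbers (1 is pi/2 rad)), aperture (the finger opening in m); a field left out counts as zero (the opening has to be given); each row shifts and turns the commanded pose from where the row before left it, along the tool's axes as they then stand; what a row does not reach is not made up. A row lasts 1/10 s, in which the tool goes at most 0.05 m and 0.15 rad, less where a joint would pass 70% of its speed; a pose out of reach is approached as far as the arm can. The fingers move at their own pace and stop on an object; FORCE is the grip in N (left out, the last holds). Time passes only in rows, so rows that do not move let the fingers close. It prints the time, the measured TCP pose, the force, the opening and the grip force at its end. Shift and turn numbers lie between -1 and 1, and a call with a number outside is refused. Input that does not fit is refused with a message, and nothing moves.
- env.sense(): the state, without advancing time (a new reading comes with each control period).
- env.read_camera(name): name is "scene" or "top"; returns the picture (420x560x3 uint8, blue, green, red); there is no depth.
- env.get_calibration(name): a dict with "K" (3x3 intrinsics, pixels), "view" (4x4, takes a point from world to camera coordinates). Camera axes: x right, y down, z forward; pixel columns grow to the right and rows downward; lengths in m; the calibration is good to about 2 mm. A picture is of the moment at which its call begins. get_calibration takes no time and is no camera call.
- env.sign_off(): hands the job in; it is judged then, once.
The state is a dict: "time": time; "qpos": joint angles; "joint_velocities": joint speeds; "joint_efforts": joint torques, N m; "tool_pos": TCP position; "orientation": TCP orientation; "force": force on the tool from outside, world axes, zero at the start; "ft_torque": the same for the moment, N m; "gripper_width": finger opening in m; "gripper_force": force on a finger pad.
Only numpy, scipy, OpenCV 4.12 (cv2) and the standard library are available. Lean on these libraries where they do the work, as an engineer would, in place of code of your own. Each camera call takes 0.05 s, during which the arm holds its last target. There are 200 camera calls.

## Working session

There is one attempt and no reset: what is moved stays moved. The work goes in short steps, Python scripts to look and compute and a shell command to move; the robot and the scene stay as the last step left them, time stands still between calls to the robot, and variables do not carry over. Pictures are saved under pics/ and viewed, at most 14 in all, crops included, and the job is handed in when it is done.

```bash
ls; mkdir -p pics; python3 - <<'E'
from workcell import env
import cv2
for n in("top","scene"):
    im=env.read_camera(n); cv2.imwrite(f"pics/{n}0.png",cv2.resize(im,(800,600),interpolation=cv2.INTER_CUBIC))
    c=env.get_calibration(n); print(n,c["K"],c["view"])
s=env.sense(); print(s)
E
```

```text
inch.py
pics
workcell.py
top [[482.78790246   0.         277.92879501]
 [  0.         482.78790246 213.19139442]
 [  0.           0.           1.        ]] [[ 7.63777449e-03 -9.99970722e-01  4.68316756e-04  2.02122514e-03]
 [-9.87969126e-01 -7.61844627e-03 -1.54463477e-01  6.14066940e-01]
 [ 1.54462522e-01  7.17074705e-04 -9.87998388e-01  1.18455299e+00]
 [ 0.00000000e+00  0.00000000e+00  0.00000000e+00  1.00000000e+00]]
scene [[393.20171753   0.         273.82762544]
 [  0.         393.20171753 209.04757993]
 [  0.           0.           1.        ]] [[ 0.10966776  0.99390172 -0.01150419 -0.05543742]
 [ 0.7531532  -0.0906452  -0.65157018 -0.39442216]
 [-0.64863953  0.06279182 -0.75850112  1.31565808]
 [ 0.          0.          0.          1.        ]]
{'time': 0.1, 'qpos': array([ 1.07721741e+00,  1.16437828e-01,  1.44224596e+00, -1.78640626e-05,
        1.58399310e+00, -3.78080212e-02]), 'joint_velocities': array([ 8.11711732e-05,  3.89692838e-04, -1.01858930e-03,  1.87877619e-04,
       -1.76687556e-03,  1.99997032e-03]), 'joint_efforts': array([ 1.74134879e-03, -7.33661056e+01, -6.33789825e+01, -5.42498219e-05,
        5.13894265e-03, -2.65670536e-05]), 'tool_pos': array([0.29703359, 0.60592457, 0.23060663]), 'orientation': array([-1.33731045e-04,  2.25918222e-01,  9.74146120e-01, -5.25442271e-04]), 'force': array([-1.12606719, -0.10485551,  0.28106966]), 'ft_torque': array([-0.00903008,  0.0302664 ,  0.04755877]), 'gripper_force': 0.0, 'gripper_width': 0.08518523952813167}
```

View pics/top0.png

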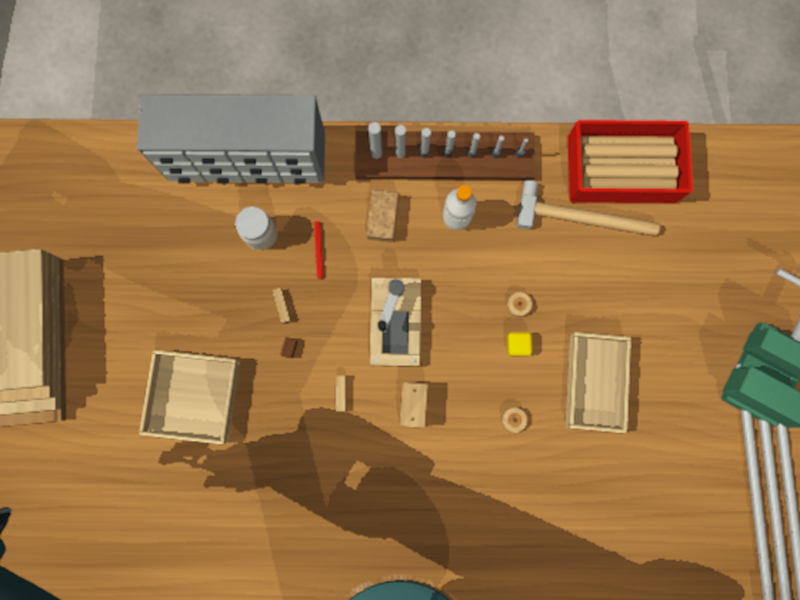

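View pics/scene0.png

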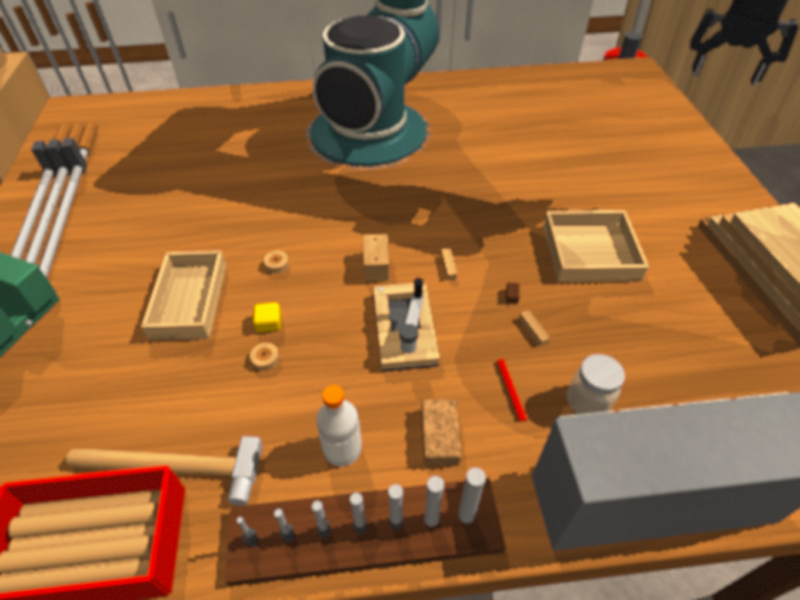

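The top view shows the jig at (396,322), with the lever partly shut, pivot at (396,288) and knob at (383,325). The blank is at (414,405). There are two wheels, at (520,303) and (515,419), and two bars, at (284,306) and (341,393). The square tray is at (190,397) and the oblong tray at (600,382). I'll read positions from enlarged crops.

```bash
cat > h.py <<'E'
import numpy as np, cv2
from workcell import env
def w(u,v,z,n="top"):
    c=env.get_calibration(n);V=c["view"];R=V[:3,:3];o=-R.T@V[:3,3]
    d=R.T@np.linalg.solve(c["K"],[u,v,1.]); return (o+d*(z-o[2])/d[2])[:2]
def px(p,n="top"):
    c=env.get_calibration(n);q=c["K"]@(c["view"]@np.r_[p,1.])[:3]; return q[:2]/q[2]
def crop(im,x0,y0,x1,y1,s):
    o=cv2.resize(im[y0:y1,x0:x1],None,fx=s,fy=s,interpolation=cv2.INTER_CUBIC)
    for x in range(-(-x0//10)*10,x1,10): cv2.putText(o,str(x),(int((x-x0)*s),8),0,.3,(255,255,255)); cv2.line(o,(int((x+.5-x0)*s),9),(int((x+.5-x0)*s),16),(255,255,255))
    for y in range(-(-y0//10)*10,y1,10): cv2.putText(o,str(y),(0,int((y+.5-y0)*s)+3),0,.3,(255,255,255)); cv2.line(o,(20,int((y+.5-y0)*s)),(26,int((y+.5-y0)*s)),(255,255,255))
    return o
def tool():
    s=env.sense();q=s["orientation"]
    from scipy.spatial.transform import Rotation as Ro
    return s["tool_pos"],Ro.from_quat(np.r_[q[1:],q[0]]).as_matrix(),s
def go(x,y,z,yaw=None):
    """offsets in tool axes to world point; yaw = wanted world angle of tool y (mod pi)"""
    p,R,s=tool(); t=np.arctan2(R[1,1],R[0,1]); d=R.T@(np.array([x,y,z])-p)
    turn=0 if yaw is None else -((yaw-t+np.pi/2)%np.pi-np.pi/2)
    print("d tool",d.round(4),"turn",round(turn,3),"yaw_y",round(t,3),"q6",s["qpos"][5].round(2),"t",s["time"])
E
python3 - <<'E'
from h import *
im=env.read_camera("top")
a=crop(im,240,190,310,305,5);b=crop(im,345,195,455,310,4)
o=np.zeros((575,790,3),np.uint8);o[:,:350]=a;o[:460,350:]=b
cv2.imwrite("pics/c1.png",o);cv2.imwrite("pics/c2.png",crop(im,95,195,255,315,5))
E
```

```text
(no output)
```

View pics/c1.png

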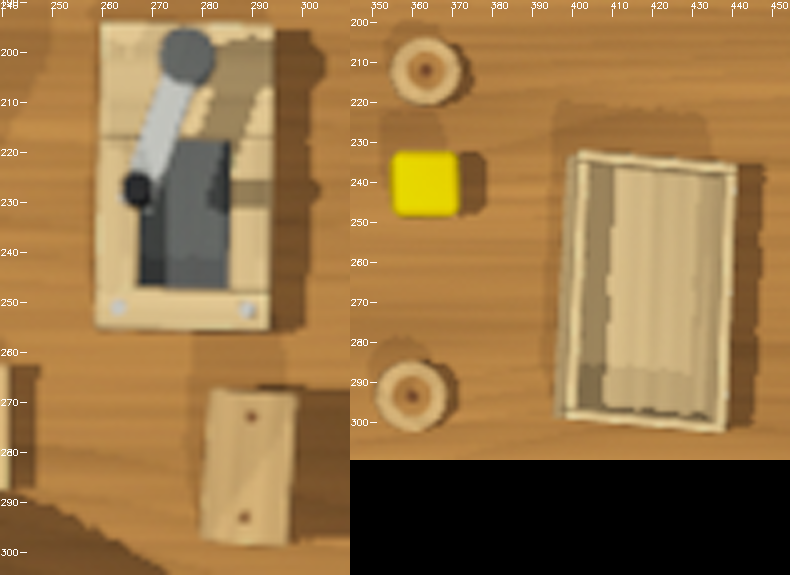

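View pics/c2.png

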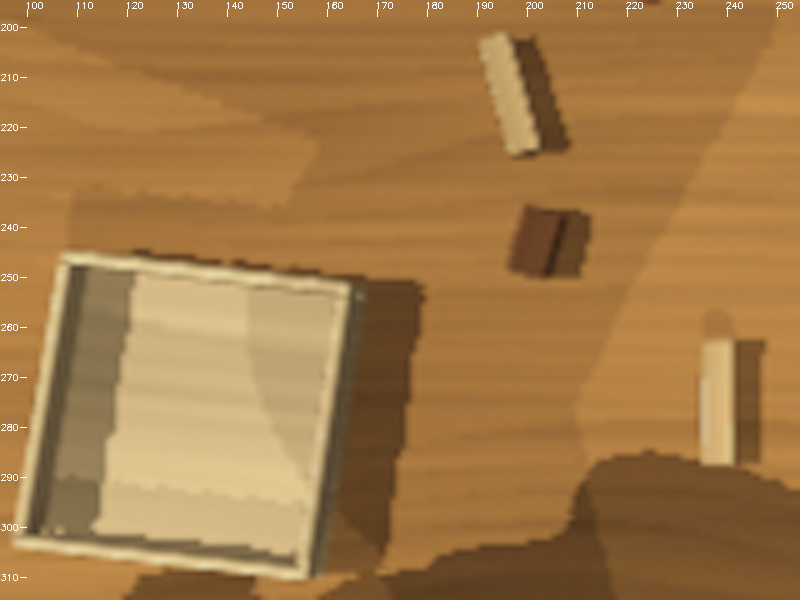

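```bash
cat > m.py <<'E'
from h import *
def P(pts,ox,oy,s,z,x0=0,n="top"): return np.array([w(ox+(x-x0+.5)/s-.5,oy+(y+.5)/s-.5,z,n) for x,y in pts])
def rect(name,a):
    c=a.mean(0); e=[np.linalg.norm(a[i]-a[(i+1)%4]) for i in range(4)]
    l=(a[0]+a[1]-a[2]-a[3]); print(name,"c",c.round(4),"edges",np.round(e,4),"axis ang TLTR-BLBR",np.arctan2(l[1],l[0]).round(3))
if __name__=="__main__":
    rect("jig",P([(101,24),(274,24),(270,331),(95,329)],240,190,5,.024))
    rect("pocket",P([(141,137),(230,138),(228,290),(138,288)],240,190,5,.024))
    print("pivot top, knob top",P([(188,57)],240,190,5,.063),P([(137,187)],240,190,5,.098))
    rect("blank",P([(211,388),(298,394),(289,546),(201,537)],240,190,5,.044))
    print("wheels",P([(426,71),(411,396)],345,195,4,.016,350))
    rect("oblong",P([(580,152),(737,166),(726,431),(567,415)],345,195,4,.036,350))
    rect("square",P([(63,252),(354,286),(310,578),(15,546)],95,195,5,.036))
    rect("barA",P([(478,40),(503,32),(540,149),(513,155)],95,195,5,.016))
    rect("barB",P([(704,340),(734,340),(734,464),(704,464)],95,195,5,.016))
E
python3 m.py
```

```text
jig c [0.5875 0.01  ] edges [0.0906 0.1605 0.0898 0.1595] axis ang TLTR-BLBR -0.008
pocket c [0.568  0.0102] edges [0.0463 0.0791 0.0463 0.0786] axis ang TLTR-BLBR -0.008
pivot top, knob top [[0.64285095 0.00880503]] [[0.57191997 0.03305932]]
blank c [ 0.4385 -0.0237] edges [0.0439 0.0755 0.0441 0.0741] axis ang TLTR-BLBR -0.06
wheels [[ 0.62288691 -0.21772601]
 [ 0.41280177 -0.2039997 ]]
oblong c [ 0.4806 -0.3548] edges [0.1005 0.1675 0.0997 0.1665] axis ang TLTR-BLBR -0.083
square c [0.4489 0.3745] edges [0.15   0.1468 0.1491 0.1483] axis ang TLTR-BLBR -0.103
barA c [0.6169 0.2205] edges [0.0137 0.0655 0.0144 0.0641] axis ang TLTR-BLBR 0.329
barB c [0.4577 0.107 ] edges [0.0155 0.0632 0.0153 0.0632] axis ang TLTR-BLBR 0.02
```

```bash
python3 - <<'E'
from h import *
go(.5717,.0335,.13,0.9)
p,R,s=tool(); print(R.round(3))
E
```

```text
d tool [-0.4986 -0.3931  0.101 ] turn 0.215 yaw_y 1.115 q6 -0.04 t 0.15
[[-0.898  0.44  -0.   ]
 [ 0.44   0.898 -0.001]
 [ 0.    -0.001 -1.   ]]
```

Careful with the scale: shifts go in shares of 0.2 m and turns go in shares of pi/2 rad. That gives: -0.0356 m / 0.2 = -0.178, -0.0281 m / 0.2 = -0.1405, 0.108 rad / 1.5708 = 0.0688.

```bash
R="";  python3 inch.py '[{"pos":[-0.178, -0.1405, 0.036], "aperture":0.05}, {"pos":[-0.178, -0.1405, 0.036], "aperture":0.05}, {"pos":[-0.178, -0.1405, 0.036], "aperture":0.05}, {"pos":[-0.178, -0.1405, 0.036], "aperture":0.05}, {"pos":[-0.178, -0.1405, 0.036], "aperture":0.05}, {"pos":[-0.178, -0.1405, 0.036], "aperture":0.05}, {"pos":[-0.178, -0.1405, 0.036], "aperture":0.05}, {"pos":[-0.178, -0.1405, 0.036], "aperture":0.05}, {"pos":[-0.178, -0.1405, 0.036], "aperture":0.05}, {"pos":[-0.178, -0.1405, 0.036], "aperture":0.05}, {"pos":[-0.178, -0.1405, 0.036], "aperture":0.05}, {"pos":[-0.178, -0.1405, 0.036], "aperture":0.04}, {"pos":[-0.178, -0.1405, 0.036], "aperture":0.04}, {"pos":[-0.178, -0.1405, 0.036], "aperture":0.04}, {"turn":0.0688, "aperture":0.04}, {"turn":0.0681, "aperture":0.04}, {"aperture":0.04}]' 30; python3 - <<'E'
from h import *
go(.5717,.0335,.074)
p,R,s=tool(); print(R.round(3))
E
```

```text
time: 1.85
tool_pos: [0.5714, 0.0331, 0.1302]
orientation: [-0.0, 0.33, 0.944, -0.0]
force: [-0.5, 0.3, 1.1]
gripper_width: 0.0401
gripper_force: 0.0
d tool [0.     0.0005 0.0562] turn 0 yaw_y 0.897 q6 -0.88 t 1.85
[[-0.782  0.624 -0.001]
 [ 0.624  0.782  0.   ]
 [ 0.    -0.    -1.   ]]
```

Converted, 0.028 m / 0.2 = 0.14.

```bash
python3 inch.py '[{"pos":[0, 0, 0.14], "aperture":0.04}, {"pos":[0, 0, 0.14], "aperture":0.04}, {"aperture":0.022}, {"aperture":0.022}, {"aperture":0.022}]'; python3 - <<'E'
from h import *
th=np.array([.33,.5,.67,.84,1.01,1.18,1.35,1.52,1.69]);k=.075*np.c_[-np.cos(th),np.sin(th)]
_,R,_=tool(); print((np.diff(k,axis=0)@R[:2,:2]).round(4))
E
```

```text
time: 2.35
tool_pos: [0.5722, 0.0336, 0.0763]
orientation: [0.001, 0.329, 0.944, 0.0]
force: [0.7, -0.2, 0.2]
gripper_width: 0.022
gripper_force: 0.0
[[ 0.0032  0.0123]
 [ 0.0011  0.0127]
 [-0.0011  0.0127]
 [-0.0032  0.0123]
 [-0.0053  0.0116]
 [-0.0071  0.0105]
 [-0.0088  0.0092]
 [-0.0102  0.0076]]
```

Converted, -0.04 m / 0.2 = -0.2, 0.0127 m / 0.2 = 0.0635.

```bash
python3 inch.py '[{"pos":[0.016, 0.0615, 0], "aperture":0.022}, {"pos":[0.0055, 0.0635, 0], "aperture":0.022}, {"pos":[-0.0055, 0.0635, 0], "aperture":0.022}, {"pos":[-0.016, 0.0615, 0], "aperture":0.022}, {"pos":[-0.0265, 0.058, 0], "aperture":0.022}, {"pos":[-0.0355, 0.0525, 0], "aperture":0.022}, {"pos":[-0.044, 0.046, 0], "aperture":0.022}, {"pos":[-0.051, 0.038, 0], "aperture":0.022}, {"pos":[-0.025, 0.02, 0], "aperture":0.022}, {"aperture":0.04}, {"aperture":0.04}, {"pos":[0, 0, -0.2], "aperture":0.05}, {"pos":[0, 0, -0.2], "aperture":0.07}, {"aperture":0.08}]'; python3 - <<'E'
from h import *
go(.4385,-.0237,.1,np.pi/2-.06)
E
```

```text
time: 3.75
tool_pos: [0.6594, 0.0837, 0.1612]
orientation: [0.004, 0.329, 0.944, 0.002]
force: [0.5, -0.4, -0.1]
gripper_width: 0.0765
gripper_force: 0.0
d tool [ 0.1066 -0.2218  0.0592] turn -0.611 yaw_y 0.9 q6 -0.81 t 3.75
```

Converted, -0.037 m / 0.2 = -0.185, 0.0178 m / 0.2 = 0.089, -0.15 rad / 1.5708 = -0.0955.

```bash
python3 inch.py '[{"pos":[0.089, -0.185, 0], "aperture":0.085}, {"pos":[0.089, -0.185, 0], "aperture":0.085}, {"pos":[0.089, -0.185, 0], "aperture":0.085}, {"pos":[0.089, -0.185, 0], "aperture":0.085}, {"pos":[0.089, -0.185, 0], "aperture":0.085}, {"pos":[0.089, -0.185, 0], "aperture":0.085}, {"pos":[0, 0, 0.05], "turn":-0.0955, "aperture":0.085}, {"pos":[0, 0, 0.05], "turn":-0.0955, "aperture":0.085}, {"pos":[0, 0, 0.05], "turn":-0.0955, "aperture":0.085}, {"pos":[0, 0, 0.05], "turn":-0.0955, "aperture":0.085}, {"pos":[0, 0, 0.05], "turn":-0.0064, "aperture":0.085}, {"aperture":0.085}, {"aperture":0.085}]'; python3 - <<'E'
from h import *
go(.4385,-.0237,.022,np.pi/2-.06)
im=env.read_camera("top")
cv2.imwrite("pics/c3.png",crop(im,190,160,340,310,3.9))
E
```

```text
time: 5.05
tool_pos: [0.436, -0.0239, 0.1046]
orientation: [-0.0, 0.032, 0.999, 0.0]
force: [0.2, -0.2, -0.1]
gripper_width: 0.0851
gripper_force: 0.0
d tool [-0.0025  0.0003  0.0826] turn -0.004 yaw_y 1.506 q6 -1.62 t 5.05
```

View pics/c3.png

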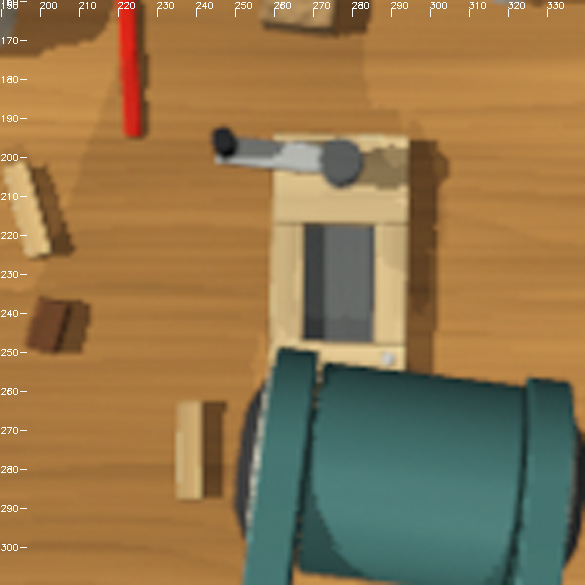

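The lever is open: the knob is at about (247,195.5) px, with the bar along jig +y, and the pocket is clear. Next I'll grip the blank.

Converted, 0.03 m / 0.2 = 0.15, 0.0226 m / 0.2 = 0.113.

```bash
python3 inch.py '[{"pos":[-0.0125, 0, 0.15], "aperture":0.085}, {"pos":[0, 0, 0.15], "aperture":0.085}, {"pos":[0, 0, 0.113], "aperture":0.085}, {"aperture":0.085}, {"aperture":0.03}, {"aperture":0.03}, {"aperture":0.03}, {"aperture":0.03}, {"aperture":0.03}]' 60; python3 -c "
from h import *
go(.4385,-.0237,.022)"
```

```text
time: 6.0
tool_pos: [0.4395, -0.0241, 0.0236]
orientation: [0.001, 0.031, 1.0, -0.0]
force: [-0.8, 0.6, 9.4]
gripper_width: 0.0427
gripper_force: 62.1
d tool [0.0011 0.0004 0.0016] turn 0 yaw_y 1.51 q6 -1.62 t 6.0
```

Converted, -0.03 m / 0.2 = -0.15.

```bash
python3 inch.py '[{"pos":[0, 0, -0.15], "aperture":0.03}, {"pos":[0, 0, -0.15], "aperture":0.03}, {"aperture":0.03}, {"aperture":0.03}]'; python3 -c "
from h import *
go(.5677,.0102,.082,np.pi/2-.006)"
```

```text
time: 6.4
tool_pos: [0.4389, -0.0241, 0.0826]
orientation: [0.001, 0.03, 1.0, -0.0]
force: [-1.0, 0.7, -1.6]
gripper_width: 0.0428
gripper_force: 61.7
d tool [-0.1264  0.0421  0.0009] turn -0.055 yaw_y 1.51 q6 -1.62 t 6.4
```

Converted, -0.0252 m / 0.2 = -0.126, 0.0084 m / 0.2 = 0.042, -0.055 rad / 1.5708 = -0.035.

```bash
python3 inch.py '[{"pos":[-0.126, 0.042, -0.02], "aperture":0.03}, {"pos":[-0.126, 0.042, -0.02], "aperture":0.03}, {"pos":[-0.126, 0.042, -0.02], "aperture":0.03}, {"pos":[-0.126, 0.042, -0.02], "aperture":0.03}, {"pos":[-0.126, 0.042, -0.02], "aperture":0.03}, {"turn":-0.035, "aperture":0.03}, {"aperture":0.03}, {"aperture":0.03}]'; python3 - <<'E'
from h import *
go(.5677,.0102,.029,np.pi/2-.006)
im=env.read_camera("scene"); cv2.imwrite("pics/s3.png",crop(im,220,130,340,270,4.2))
E
```

```text
time: 7.2
tool_pos: [0.5663, 0.0102, 0.1009]
orientation: [-0.001, 0.004, 1.0, -0.0]
force: [-0.1, 0.0, -2.4]
gripper_width: 0.0429
gripper_force: 61.7
d tool [-0.0016  0.      0.0719] turn -0.001 yaw_y 1.563 q6 -1.59 t 7.2
```

View pics/s3.png

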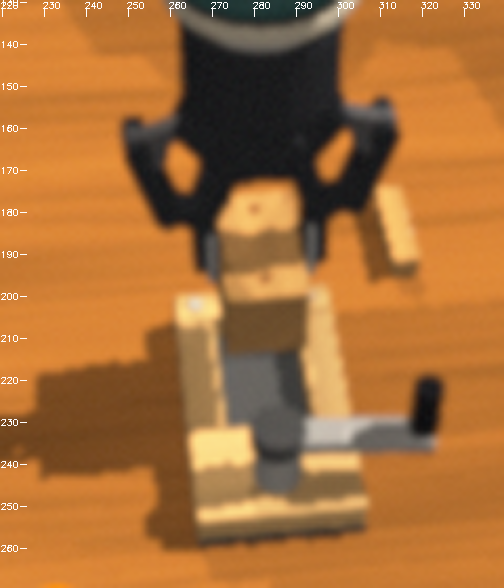

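The blank hangs level and square over the pocket at (262,190), and the lever is clear at (320,230). Lowering it now.

```bash
python3 inch.py '[{"pos":[-0.0115, 0, 0.1], "aperture":0.03}, {"pos":[0, 0, 0.1], "aperture":0.03}, {"pos":[0, 0, 0.05], "aperture":0.03}, {"aperture":0.03}, {"pos":[0, 0, 0.025], "aperture":0.03}, {"pos":[0, 0, 0.025], "aperture":0.03}, {"aperture":0.03}]'; python3 -c "
from h import *
go(.5687,.0102,.029,np.pi/2-.006)"
```

```text
time: 7.95
tool_pos: [0.5691, 0.0102, 0.0417]
orientation: [-0.0, 0.003, 1.0, -0.0]
force: [-0.2, 0.9, -1.2]
gripper_width: 0.0426
gripper_force: 61.6
d tool [0.0004 0.     0.0127] turn 0.0 yaw_y 1.565 q6 -1.59 t 7.95
```

Converted, 0.005 m / 0.2 = 0.025, 0.004 m / 0.2 = 0.02.

```bash
python3 inch.py '[{"pos":[0, 0, 0.025], "aperture":0.03}, {"pos":[0, 0, 0.02], "aperture":0.03}, {"pos":[0, 0, 0.01], "aperture":0.03}, {"aperture":0.03}, {"aperture":0.03}]'; python3 -c "
from h import *
go(.5687,.0102,.029)"
```

```text
time: 8.45
tool_pos: [0.5692, 0.0102, 0.031]
orientation: [-0.0, 0.003, 1.0, -0.0]
force: [0.6, -0.1, -1.1]
gripper_width: 0.0429
gripper_force: 61.6
d tool [ 0.0005 -0.      0.002 ] turn 0 yaw_y 1.565 q6 -1.59 t 8.45
```

Converted, -0.05 m / 0.2 = -0.25, -0.04 m / 0.2 = -0.2.

```bash
python3 inch.py '[{"aperture":0.065}, {"aperture":0.065}, {"aperture":0.065}, {"pos":[0, 0, -0.2], "aperture":0.065}, {"pos":[0, 0, -0.25], "aperture":0.05}, {"pos":[0, 0, -0.1], "aperture":0.04}, {"aperture":0.04}]'; python3 - <<'E'
from m import *
k=P([(224,141)],190,160,3.9,.098)[0]; print(k, np.hypot(*(k-[.6425,.0096])),np.arctan2(k[1]-.0096,.6425-k[0]))
p,R,s=tool(); d=R[:,1]
go(.651,.084,.13,.9)
E
```

```text
time: 9.15
tool_pos: [0.5706, 0.0102, 0.145]
orientation: [0.003, 0.003, 1.0, -0.0]
force: [0.7, 0.3, -0.1]
gripper_width: 0.0399
gripper_force: 0.0
[0.648945   0.08297672] 0.07365922271020668 1.6584058718292352
d tool [-0.0799  0.0743  0.0154] turn 0.665 yaw_y 1.565 q6 -1.59 t 9.15
```

Converted, -0.0392 m / 0.2 = -0.196, 0.037 m / 0.2 = 0.185, 0.133 rad / 1.5708 = 0.0847.

```bash
python3 inch.py '[{"pos":[-0.196, 0.185, 0.025], "aperture":0.04}, {"pos":[-0.196, 0.185, 0.025], "aperture":0.04}, {"turn":0.0847, "aperture":0.04}, {"turn":0.0847, "aperture":0.04}, {"turn":0.0847, "aperture":0.04}, {"turn":0.0847, "aperture":0.04}, {"turn":0.0847, "aperture":0.04}, {"aperture":0.04}]'; python3 - <<'E'
from h import *
go(.649,.0837,.075,.9)
a=crop(env.read_camera("top"),230,160,330,300,4);b=crop(env.read_camera("scene"),230,150,330,290,4)
cv2.imwrite("pics/c4.png",np.hstack([a,b]))
E
```

```text
time: 9.95
tool_pos: [0.6417, 0.0781, 0.1305]
orientation: [-0.001, 0.33, 0.944, -0.0]
force: [-0.0, 0.7, -0.0]
gripper_width: 0.0398
gripper_force: 0.0
d tool [-0.0023  0.009   0.0555] turn -0.002 yaw_y 0.898 q6 -0.82 t 9.95
```

View pics/c4.png

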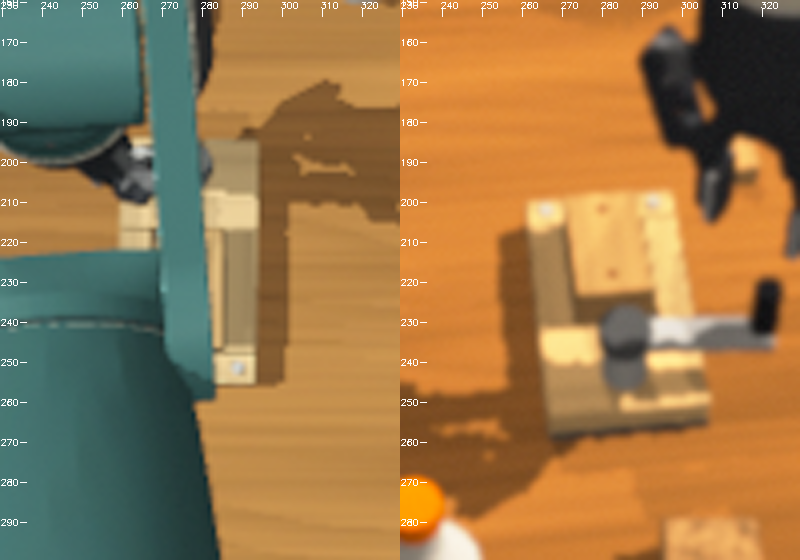

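The blank lies in the pocket at scene px (272–293, 198–224). I'll check its height from its top corners, then fetch the knob.

Converted, 0.03 m / 0.2 = 0.15, 0.0255 m / 0.2 = 0.1275.

```bash
python3 - <<'E'
from m import *
q=[(167,195),(235,195),(255,291),(176,297)]
for z in(.05,.06): rect(f"z{z}",P(q,230,150,4,z,0,"scene"))
E
python3 inch.py '[{"pos":[-0.0115, 0.045, 0], "aperture":0.04}, {"pos":[0, 0, 0.15], "aperture":0.04}, {"pos":[0, 0, 0.1275], "aperture":0.04}, {"aperture":0.022}, {"aperture":0.022}, {"aperture":0.022}]'
python3 - <<'E'
from h import *
th=np.linspace(1.66,-.0,13);k=.075*np.c_[-np.cos(th),np.sin(th)]+[.6425,.0096]
p,R,_=tool(); print(p,k[0]);print((np.diff(k,axis=0)@R[:2,:2]).round(4))
E
```

```text
z0.05 c [0.5725 0.0113] edges [0.0403 0.0735 0.0446 0.0774] axis ang TLTR-BLBR 3.13
z0.06 c [0.581  0.0102] edges [0.0397 0.0725 0.0439 0.0763] axis ang TLTR-BLBR 3.13
time: 10.65
tool_pos: [0.6503, 0.0839, 0.0779]
orientation: [0.001, 0.329, 0.944, 0.0]
force: [0.6, 0.4, 0.0]
gripper_width: 0.0221
gripper_force: 0.0
[0.65025398 0.0839422  0.07791827] [0.64918141 0.0843018 ]
[[ 0.0083 -0.0063]
 [ 0.0073 -0.0074]
 [ 0.0062 -0.0083]
 [ 0.005  -0.0091]
 [ 0.0037 -0.0097]
 [ 0.0024 -0.0101]
 [ 0.0009 -0.0103]
 [-0.0005 -0.0104]
 [-0.0019 -0.0102]
 [-0.0033 -0.0098]
 [-0.0046 -0.0093]
 [-0.0059 -0.0086]]
```

Converted, -0.0104 m / 0.2 = -0.052, -0.0103 m / 0.2 = -0.0515.

```bash
python3 inch.py '[{"pos":[0.0415, -0.0315, 0], "aperture":0.022}, {"pos":[0.0365, -0.037, 0], "aperture":0.022}, {"pos":[0.031, -0.0415, 0], "aperture":0.022}, {"pos":[0.025, -0.0455, 0], "aperture":0.022}, {"pos":[0.0185, -0.0485, 0], "aperture":0.022}, {"pos":[0.012, -0.0505, 0], "aperture":0.022}, {"pos":[0.0045, -0.0515, 0], "aperture":0.022}, {"pos":[-0.0025, -0.052, 0], "aperture":0.022}, {"pos":[-0.0095, -0.051, 0], "aperture":0.022}, {"pos":[-0.0165, -0.049, 0], "aperture":0.022}, {"pos":[-0.023, -0.0465, 0], "aperture":0.022}, {"pos":[-0.0295, -0.043, 0], "aperture":0.022}, {"aperture":0.022}]'; python3 inch.py '[{"pos":[-0.006, -0.008, 0], "aperture":0.022}, {"aperture":0.022}, {"pos":[-0.006, -0.008, 0], "aperture":0.022}, {"aperture":0.022}]'
```

```text
time: 11.95
tool_pos: [0.5676, 0.0088, 0.0761]
orientation: [-0.0, 0.329, 0.944, 0.001]
force: [1.1, 7.8, -0.4]
gripper_width: 0.0222
gripper_force: 3.0
time: 12.35
tool_pos: [0.5676, 0.0079, 0.0762]
orientation: [-0.001, 0.329, 0.944, 0.003]
force: [0.8, 33.5, 0.2]
gripper_width: 0.0221
gripper_force: 13.3
```

Converted, -0.04 m / 0.2 = -0.2, 0.0032 m / 0.2 = 0.016.

```bash
python3 inch.py '[{"pos":[0.012, 0.016, 0], "aperture":0.022}, {"aperture":0.04}, {"aperture":0.04}, {"pos":[0, 0, -0.2], "aperture":0.05}, {"pos":[0, 0, -0.2], "aperture":0.07}, {"aperture":0.085}]'; python3 - <<'E'
from h import *
go(.4128,-.204,.1,np.pi/2)
E
```

```text
time: 12.95
tool_pos: [0.5695, 0.0082, 0.162]
orientation: [0.004, 0.329, 0.944, 0.001]
force: [0.7, 0.3, 0.5]
gripper_width: 0.0769
gripper_force: 0.0
d tool [-0.0089 -0.2639  0.061 ] turn -0.671 yaw_y 0.9 q6 -0.93 t 12.95
```

Converted, -0.044 m / 0.2 = -0.22, 0.01 m / 0.2 = 0.05, -0.134 rad / 1.5708 = -0.0853.

```bash
python3 inch.py '[{"pos":[-0.0075, -0.22, 0.05], "aperture":0.085}, {"pos":[-0.0075, -0.22, 0.05], "aperture":0.085}, {"pos":[-0.0075, -0.22, 0.05], "aperture":0.085}, {"pos":[-0.0075, -0.22, 0.05], "aperture":0.085}, {"pos":[-0.0075, -0.22, 0.05], "aperture":0.085}, {"pos":[-0.0075, -0.22, 0.05], "aperture":0.085}, {"turn":-0.0853, "aperture":0.085}, {"turn":-0.0853, "aperture":0.085}, {"turn":-0.0853, "aperture":0.085}, {"turn":-0.0853, "aperture":0.085}, {"turn":-0.0853, "aperture":0.085}, {"aperture":0.085}]'; python3 - <<'E'
from h import *
im=env.read_camera("top")
cv2.imwrite("pics/c5.png",cv2.resize(im[150:,60:],(800,432),interpolation=cv2.INTER_CUBIC))
go(.4128,-.204,.006,np.pi/2)
E
```

```text
time: 14.15
tool_pos: [0.4102, -0.2039, 0.0959]
orientation: [-0.0, -0.001, 1.0, -0.0]
force: [0.1, 0.3, 0.3]
gripper_width: 0.0852
gripper_force: 0.0
d tool [-0.0025 -0.0002  0.09  ] turn -0.004 yaw_y 1.567 q6 -2.08 t 14.2
```

View pics/c5.png

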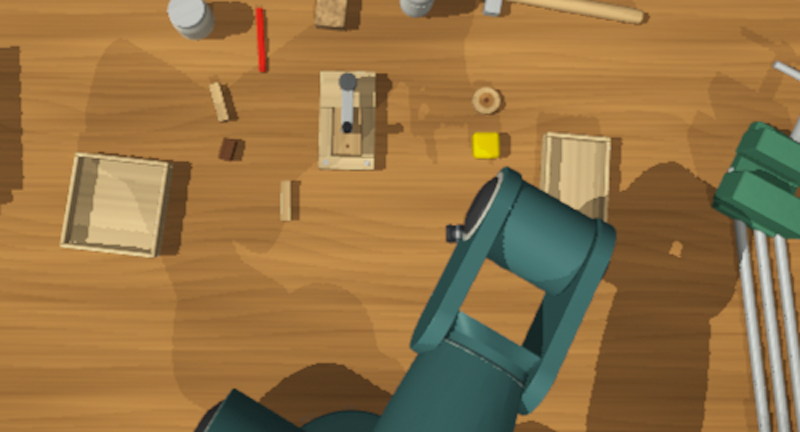

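The lever is shut, with the knob over the blank at (347,128). All loose parts are where they were. Next is the first wheel.

Converted, 0.031 m / 0.2 = 0.155, -0.03 m / 0.2 = -0.15.

```bash
python3 inch.py '[{"pos":[-0.0125, 0, 0.15], "aperture":0.085}, {"pos":[0, 0, 0.15], "aperture":0.085}, {"pos":[0, 0, 0.155], "aperture":0.085}, {"aperture":0.085}, {"aperture":0.03}, {"aperture":0.03}, {"aperture":0.03}, {"aperture":0.03}, {"aperture":0.03}, {"pos":[0, 0, -0.15], "aperture":0.03}, {"pos":[0, 0, -0.15], "aperture":0.03}, {"pos":[0, 0, -0.15], "aperture":0.03}, {"aperture":0.03}]' 40; python3 - <<'E'
from h import *
go(.4489,.3745,.1)
E
```

```text
time: 15.5
tool_pos: [0.4147, -0.2045, 0.1004]
orientation: [0.003, 0.001, 1.0, -0.002]
force: [0.6, -0.2, -1.2]
gripper_width: 0.0419
gripper_force: 40.7
d tool [-0.0334  0.579  -0.0015] turn 0 yaw_y 1.57 q6 -2.08 t 15.5
```

Converted, 0.045 m / 0.2 = 0.225, 0.0445 m / 0.2 = 0.2225.

```bash
python3 inch.py '[{"pos":[-0.005, 0.2225, 0], "aperture":0.03}, {"pos":[-0.005, 0.2225, 0], "aperture":0.03}, {"pos":[-0.005, 0.2225, 0], "aperture":0.03}, {"pos":[-0.005, 0.2225, 0], "aperture":0.03}, {"pos":[-0.005, 0.2225, 0], "aperture":0.03}, {"pos":[-0.005, 0.2225, 0], "aperture":0.03}, {"pos":[-0.005, 0.2225, 0], "aperture":0.03}, {"pos":[-0.005, 0.2225, 0], "aperture":0.03}, {"pos":[-0.005, 0.2225, 0], "aperture":0.03}, {"pos":[-0.005, 0.2225, 0], "aperture":0.03}, {"pos":[-0.005, 0.2225, 0], "aperture":0.03}, {"pos":[-0.005, 0.2225, 0], "aperture":0.03}, {"pos":[-0.005, 0.225, 0], "aperture":0.03}, {"aperture":0.03}, {"aperture":0.03}]' 40; python3 - <<'E'
from h import *
go(.425,.3745,.02)
E
```

```text
time: 17.0
tool_pos: [0.4261, 0.376, 0.0949]
orientation: [-0.0, -0.0, 1.0, -0.0]
force: [-0.1, -0.5, 0.7]
gripper_width: 0.0418
gripper_force: 40.8
d tool [ 0.0011 -0.0014  0.0749] turn 0 yaw_y 1.571 q6 -0.89 t 17.0
```

Converted, -0.04 m / 0.2 = -0.2, 0.035 m / 0.2 = 0.175.

```bash
python3 inch.py '[{"pos":[0, 0, 0.2], "aperture":0.03}, {"pos":[0, 0, 0.175], "aperture":0.03}, {"aperture":0.03}, {"aperture":0.065}, {"aperture":0.065}, {"aperture":0.065}, {"pos":[0, 0, -0.2], "aperture":0.06}, {"pos":[0, 0, -0.2], "aperture":0.05}, {"aperture":0.05}]' 40; python3 - <<'E'
from h import *
go(.4577,.107,.06,np.pi/2+.02)
E
```

```text
time: 17.9
tool_pos: [0.4285, 0.3771, 0.1074]
orientation: [0.004, 0.0, 1.0, 0.003]
force: [0.3, 0.4, -0.5]
gripper_width: 0.0499
gripper_force: 0.0
d tool [-0.029  -0.2704  0.046 ] turn -0.021 yaw_y 1.57 q6 -0.89 t 17.9
```

Converted, -0.0385 m / 0.2 = -0.1925, -0.0045 m / 0.2 = -0.0225, -0.02 rad / 1.5708 = -0.0127.

```bash
python3 inch.py '[{"pos":[-0.0225, -0.1925, 0], "aperture":0.05}, {"pos":[-0.0225, -0.1925, 0], "aperture":0.05}, {"pos":[-0.0225, -0.1925, 0], "aperture":0.05}, {"pos":[-0.0225, -0.1925, 0], "aperture":0.05}, {"pos":[-0.0225, -0.1925, 0], "aperture":0.05}, {"pos":[-0.0225, -0.1925, 0], "aperture":0.05}, {"pos":[-0.0225, -0.1925, 0], "aperture":0.05}, {"pos":[0, 0, 0.1], "turn":-0.0127, "aperture":0.05}, {"pos":[0, 0, 0.1], "aperture":0.05}, {"aperture":0.05}]'; python3 - <<'E'
from h import *
go(.4577,.107,.004,np.pi/2+.02)
a=crop(env.read_camera("top"),90,190,290,330,3);b=crop(env.read_camera("scene"),260,130,460,270,3)
cv2.imwrite("pics/c6.png",np.vstack([a[:280],b[:320]]))
E
```

```text
time: 18.9
tool_pos: [0.4569, 0.1055, 0.0587]
orientation: [-0.001, -0.009, 1.0, -0.0]
force: [-1.2, 0.4, -0.2]
gripper_width: 0.0502
gripper_force: 0.0
d tool [-0.001   0.0015  0.0547] turn -0.002 yaw_y 1.589 q6 -1.42 t 18.9
```

View pics/c6.png

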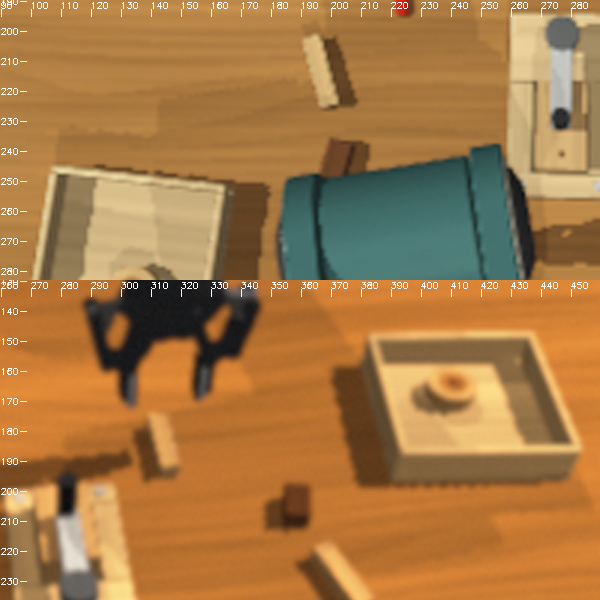

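Wheel 1 is in the square tray at scene px (410,157). The bar is still at scene px (314,185), matching the first picture. Gripping it.

Converted, -0.03 m / 0.2 = -0.15, 0.0245 m / 0.2 = 0.1225.

```bash
python3 inch.py '[{"pos":[-0.005, 0.0075, 0.15], "aperture":0.05}, {"pos":[0, 0, 0.1225], "aperture":0.05}, {"aperture":0.05}, {"aperture":0.005}, {"aperture":0.005}, {"aperture":0.005}, {"aperture":0.005}, {"pos":[0, 0, -0.15], "aperture":0.005}, {"pos":[0, 0, -0.15], "aperture":0.005}, {"pos":[0, 0, -0.15], "aperture":0.005}, {"aperture":0.005}]' 40; python3 - <<'E'
from h import *
go(.4806,-.335,.1,np.pi/2-.08)
E
```

```text
time: 20.1
tool_pos: [0.4607, 0.1079, 0.1011]
orientation: [0.004, -0.01, 1.0, 0.001]
force: [-0.2, -0.8, -0.8]
gripper_width: 0.0146
gripper_force: 39.3
d tool [-0.0113 -0.4432  0.0007] turn 0.099 yaw_y 1.59 q6 -1.41 t 20.1
```

Converted, -0.046 m / 0.2 = -0.23, 0.0024 m / 0.2 = 0.012, 0.1 rad / 1.5708 = 0.0637.

```bash
python3 inch.py '[{"pos":[0.012, -0.23, 0], "aperture":0.005}, {"pos":[0.012, -0.23, 0], "aperture":0.005}, {"pos":[0.012, -0.23, 0], "aperture":0.005}, {"pos":[0.012, -0.23, 0], "aperture":0.005}, {"pos":[0.012, -0.23, 0], "aperture":0.005}, {"pos":[0.012, -0.23, 0], "aperture":0.005}, {"pos":[0.012, -0.23, 0], "aperture":0.005}, {"pos":[0.012, -0.23, 0], "aperture":0.005}, {"pos":[0.012, -0.23, 0], "aperture":0.005}, {"pos":[0.012, -0.23, 0], "aperture":0.005}, {"turn":0.0637, "aperture":0.005}, {"aperture":0.005}, {"aperture":0.005}]' 40; python3 - <<'E'
from h import *
go(.4437,-.3517,.014,np.pi/2-.08)
E
```

```text
time: 21.4
tool_pos: [0.4436, -0.3525, 0.0958]
orientation: [0.0, 0.039, 0.999, -0.0]
force: [0.9, 1.2, -0.3]
gripper_width: 0.0146
gripper_force: 39.4
d tool [-0.0001  0.0008  0.0818] turn 0.002 yaw_y 1.493 q6 -2.21 t 21.4
```

Converted, -0.05 m / 0.2 = -0.25, -0.04 m / 0.2 = -0.2.

```bash
python3 inch.py '[{"pos":[0, 0, 0.2], "aperture":0.005}, {"pos":[0, 0, 0.2], "aperture":0.005}, {"aperture":0.005}, {"aperture":0.035}, {"aperture":0.035}, {"pos":[0, 0, -0.2], "aperture":0.035}, {"pos":[0, 0, -0.25], "aperture":0.035}, {"aperture":0.07}]' 40; python3 - <<'E'
from h import *
go(.6229,-.2177,.1,np.pi/2)
E
```

```text
time: 22.2
tool_pos: [0.4458, -0.3544, 0.1137]
orientation: [0.004, 0.04, 0.999, -0.003]
force: [0.0, -0.7, 0.2]
gripper_width: 0.0483
gripper_force: 0.0
d tool [-0.1655  0.1504  0.0142] turn -0.08 yaw_y 1.491 q6 -2.21 t 22.2
```

Converted, -0.0335 m / 0.2 = -0.1675, 0.03 m / 0.2 = 0.15, -0.08 rad / 1.5708 = -0.0509.

```bash
python3 inch.py '[{"pos":[-0.1675, 0.15, 0.015], "aperture":0.085}, {"pos":[-0.1675, 0.15, 0.015], "aperture":0.085}, {"pos":[-0.1675, 0.15, 0.015], "aperture":0.085}, {"pos":[-0.1675, 0.15, 0.015], "aperture":0.085}, {"pos":[-0.1675, 0.15, 0.015], "aperture":0.085}, {"turn":-0.0509, "aperture":0.085}, {"aperture":0.085}, {"aperture":0.085}]' 40; python3 - <<'E'
from h import *
go(.6229,-.2177,.004,np.pi/2)
a=crop(env.read_camera("top"),300,180,460,320,3.7);b=crop(env.read_camera("scene"),80,120,240,270,3.5)
o=np.zeros((525,800,3),np.uint8);a=a[:525,:];o[:a.shape[0],:400]=a[:,-400:];b=b[:525,:400];o[:b.shape[0],400:400+b.shape[1]]=b
cv2.imwrite("pics/c7.png",o)
E
```

```text
time: 23.0
tool_pos: [0.6224, -0.217, 0.0912]
orientation: [0.0, 0.001, 1.0, -0.0]
force: [-0.7, 0.7, 0.4]
gripper_width: 0.0851
gripper_force: 0.0
d tool [-0.0004 -0.0007  0.0872] turn -0.002 yaw_y 1.568 q6 -1.94 t 23.0
```

View pics/c7.png

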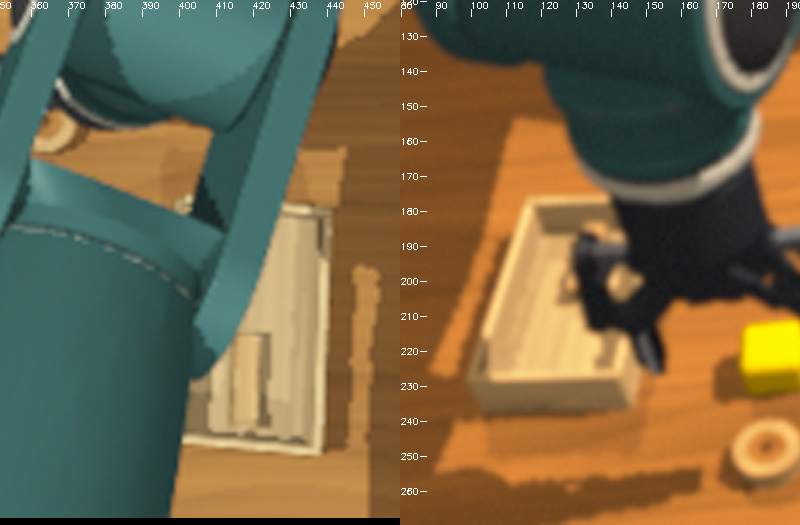

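The bar lies in the oblong tray at top px (417,222). The wheel is still at scene px (185,249), as at the start.

Converted, -0.05 m / 0.2 = -0.25, -0.03 m / 0.2 = -0.15.

```bash
python3 inch.py '[{"pos":[0, 0, 0.15], "aperture":0.085}, {"pos":[0, 0, 0.15], "aperture":0.085}, {"pos":[0, 0, 0.135], "aperture":0.085}, {"aperture":0.085}, {"aperture":0.03}, {"aperture":0.03}, {"aperture":0.03}, {"aperture":0.03}, {"aperture":0.03}, {"pos":[0, 0, -0.25], "aperture":0.03}, {"pos":[0, 0, -0.25], "aperture":0.03}, {"pos":[0, 0, -0.15], "aperture":0.03}, {"aperture":0.03}]' 40; python3 - <<'E'
from h import *
go(.475,.3745,.14)
E
```

```text
time: 24.4
tool_pos: [0.6245, -0.2176, 0.1406]
orientation: [0.004, 0.0, 1.0, -0.002]
force: [0.4, 0.8, -0.6]
gripper_width: 0.0417
gripper_force: 40.8
d tool [ 0.15    0.592  -0.0026] turn 0 yaw_y 1.57 q6 -1.94 t 24.4
```

Converted, 0.0423 m / 0.2 = 0.2115, 0.0105 m / 0.2 = 0.0525.

```bash
python3 inch.py '[{"pos":[0.0525, 0.2115, 0], "aperture":0.03}, {"pos":[0.0525, 0.2115, 0], "aperture":0.03}, {"pos":[0.0525, 0.2115, 0], "aperture":0.03}, {"pos":[0.0525, 0.2115, 0], "aperture":0.03}, {"pos":[0.0525, 0.2115, 0], "aperture":0.03}, {"pos":[0.0525, 0.2115, 0], "aperture":0.03}, {"pos":[0.0525, 0.2115, 0], "aperture":0.03}, {"pos":[0.0525, 0.2115, 0], "aperture":0.03}, {"pos":[0.0525, 0.2115, 0], "aperture":0.03}, {"pos":[0.0525, 0.2115, 0], "aperture":0.03}, {"pos":[0.0525, 0.2115, 0], "aperture":0.03}, {"pos":[0.0525, 0.2115, 0], "aperture":0.03}, {"pos":[0.0525, 0.2115, 0], "aperture":0.03}, {"pos":[0.0525, 0.2115, 0], "aperture":0.03}, {"aperture":0.03}, {"aperture":0.03}]' 40; python3 - <<'E'
from h import *
go(.475,.3745,.022)
E
```

```text
time: 26.0
tool_pos: [0.4756, 0.3759, 0.1333]
orientation: [-0.0, -0.0, 1.0, -0.0]
force: [0.1, -0.1, 0.0]
gripper_width: 0.0422
gripper_force: 40.9
d tool [ 0.0005 -0.0014  0.1113] turn 0 yaw_y 1.572 q6 -0.94 t 26.0
```

Converted, -0.05 m / 0.2 = -0.25, 0.04 m / 0.2 = 0.2.

```bash
python3 inch.py '[{"pos":[-0.015, 0, 0.2], "aperture":0.03}, {"pos":[0, 0, 0.2], "aperture":0.03}, {"pos":[0, 0, 0.155], "aperture":0.03}, {"aperture":0.03}, {"aperture":0.065}, {"aperture":0.065}, {"aperture":0.065}, {"pos":[0, 0, -0.25], "aperture":0.06}, {"pos":[0, 0, -0.25], "aperture":0.05}, {"aperture":0.05}]' 40; python3 - <<'E'
from h import *
go(.6169,.2205,.08,np.pi/2+.329)
E
```

```text
time: 27.0
tool_pos: [0.4815, 0.3772, 0.1317]
orientation: [0.005, 0.0, 1.0, 0.003]
force: [0.8, 0.2, -0.5]
gripper_width: 0.0498
gripper_force: 0.0
d tool [-0.135  -0.1569  0.052 ] turn -0.33 yaw_y 1.57 q6 -0.95 t 27.0
```

Converted, -0.0313 m / 0.2 = -0.1565, -0.0276 m / 0.2 = -0.138, -0.11 rad / 1.5708 = -0.07.

```bash
python3 inch.py '[{"pos":[-0.138, -0.1565, 0.025], "aperture":0.05}, {"pos":[-0.138, -0.1565, 0.025], "aperture":0.05}, {"pos":[-0.138, -0.1565, 0.025], "aperture":0.05}, {"pos":[-0.138, -0.1565, 0.025], "aperture":0.05}, {"pos":[-0.138, -0.1565, 0.025], "aperture":0.05}, {"pos":[0, 0, 0.05], "turn":-0.07, "aperture":0.05}, {"pos":[0, 0, 0.05], "turn":-0.07, "aperture":0.05}, {"turn":-0.07, "aperture":0.05}, {"aperture":0.05}, {"aperture":0.05}]' 40; python3 - <<'E'
from h import *
go(.6169,.2205,.004,np.pi/2+.329)
a=env.read_camera("top")[185:320,80:270];b=env.read_camera("scene")[140:250,345:475]
o=np.zeros((600,800,3),np.uint8);a=cv2.resize(a,(400,284));b=crop(env.read_camera("scene"),345,130,475,250,4.5);o[:284,:400]=a;o[284:,:][:316,:200]=0
cv2.imwrite("pics/c8.png",np.hstack([cv2.copyMakeBorder(a[:, :210],0,256,0,0,0),b]))
E
```

```text
time: 28.0
tool_pos: [0.6173, 0.219, 0.0786]
orientation: [0.001, -0.162, 0.987, 0.0]
force: [-0.2, -0.4, 0.9]
gripper_width: 0.0498
gripper_force: 0.0
d tool [-0.      0.0016  0.0746] turn -0.003 yaw_y 1.897 q6 -1.59 t 28.0
```

View pics/c8.png

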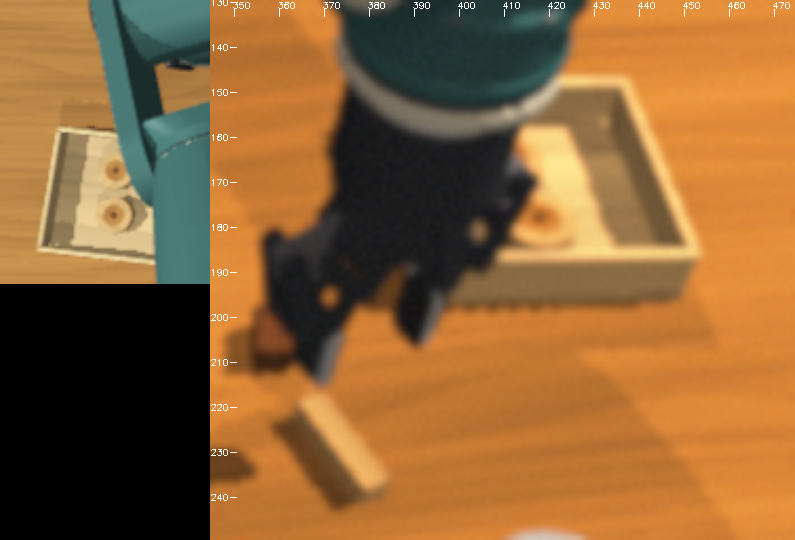

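Both wheels lie flat in the square tray. The last bar is still at scene px (375,228). Taking it.

Careful with the scale: shifts go in shares of 0.2 m and turns go in shares of pi/2 rad. That gives: -0.05 m / 0.2 = -0.25, -0.04 m / 0.2 = -0.2.

```bash
python3 inch.py '[{"pos":[0, 0.0075, 0.15], "aperture":0.05}, {"pos":[0, 0, 0.15], "aperture":0.05}, {"pos":[0, 0, 0.0725], "aperture":0.05}, {"aperture":0.05}, {"aperture":0.005}, {"aperture":0.005}, {"aperture":0.005}, {"aperture":0.005}, {"pos":[0, 0, -0.25], "aperture":0.005}, {"pos":[0, 0, -0.25], "aperture":0.005}, {"pos":[0, 0, -0.2], "aperture":0.005}, {"aperture":0.005}]' 40; python3 - <<'E'
from h import *
go(.5175,-.3579,.14,np.pi/2-.08)
E
```

```text
time: 29.35
tool_pos: [0.6187, 0.221, 0.1511]
orientation: [0.005, -0.164, 0.986, 0.001]
force: [0.5, -0.1, -0.5]
gripper_width: 0.0148
gripper_force: 39.2
d tool [ 0.283  -0.5151  0.0084] turn 0.409 yaw_y 1.9 q6 -1.6 t 29.35
```

Converted, -0.0368 m / 0.2 = -0.184, 0.0201 m / 0.2 = 0.1005, 0.137 rad / 1.5708 = 0.0872.

```bash
python3 inch.py '[{"pos":[0.1005, -0.184, 0], "aperture":0.005}, {"pos":[0.1005, -0.184, 0], "aperture":0.005}, {"pos":[0.1005, -0.184, 0], "aperture":0.005}, {"pos":[0.1005, -0.184, 0], "aperture":0.005}, {"pos":[0.1005, -0.184, 0], "aperture":0.005}, {"pos":[0.1005, -0.184, 0], "aperture":0.005}, {"pos":[0.1005, -0.184, 0], "aperture":0.005}, {"pos":[0.1005, -0.184, 0], "aperture":0.005}, {"pos":[0.1005, -0.184, 0], "aperture":0.005}, {"pos":[0.1005, -0.184, 0], "aperture":0.005}, {"pos":[0.1005, -0.184, 0], "aperture":0.005}, {"pos":[0.1005, -0.184, 0], "aperture":0.005}, {"pos":[0.1005, -0.184, 0], "aperture":0.005}, {"pos":[0.1005, -0.184, 0], "aperture":0.005}, {"turn":0.0872, "aperture":0.005}, {"turn":0.0866, "aperture":0.005}, {"turn":0.0866, "aperture":0.005}, {"aperture":0.005}, {"aperture":0.005}]' 40; python3 - <<'E'
from h import *
go(.5182,-.3579,.015,np.pi/2-.08)
E
```

```text
time: 31.25
tool_pos: [0.5167, -0.3582, 0.1433]
orientation: [0.0, 0.038, 0.999, -0.0]
force: [-0.2, 0.1, -0.2]
gripper_width: 0.0147
gripper_force: 39.2
d tool [-0.0014  0.0005  0.1283] turn 0.004 yaw_y 1.495 q6 -2.14 t 31.25
```

Converted, 0.04 m / 0.2 = 0.2, 0.03 m / 0.2 = 0.15.

```bash
python3 -c "
from h import *
print(w(418.9,283.5,.022),w(418.9,270,.022))"; python3 inch.py '[{"pos":[-0.007, 0, 0.2], "aperture":0.005}, {"pos":[0, 0, 0.2], "aperture":0.005}, {"pos":[0, 0, 0.15], "aperture":0.005}, {"aperture":0.005}, {"aperture":0.005}]'
```

```text
[ 0.43946203 -0.35390457] [ 0.47366812 -0.35518585]
time: 31.75
tool_pos: [0.5184, -0.3585, 0.034]
orientation: [0.0, 0.039, 0.999, -0.0]
force: [-0.6, -0.8, 0.1]
gripper_width: 0.0148
gripper_force: 39.2
```

Converted, -0.05 m / 0.2 = -0.25, -0.04 m / 0.2 = -0.2.

```bash
python3 inch.py '[{"pos":[0, 0, 0.09], "aperture":0.005}, {"aperture":0.005}, {"aperture":0.035}, {"aperture":0.035}, {"pos":[0, 0, -0.2], "aperture":0.035}, {"pos":[0, 0, -0.25], "aperture":0.035}, {"pos":[0, 0, -0.25], "aperture":0.035}, {"pos":[0.2, 0.2, 0], "aperture":0.035}, {"pos":[0.2, 0.15, 0], "aperture":0.035}, {"pos":[0.2, 0, 0], "aperture":0.035}, {"pos":[0.2, 0, 0], "aperture":0.035}, {"aperture":0.035}, {"aperture":0.035}]'; python3 - <<'E'
from h import *
cv2.imwrite("pics/f1.png",cv2.resize(env.read_camera("top")[150:,60:],(800,432)))
cv2.imwrite("pics/f2.png",cv2.resize(env.read_camera("scene"),(800,600)))
E
```

```text
time: 33.05
tool_pos: [0.3684, -0.2811, 0.1564]
orientation: [0.001, 0.04, 0.999, -0.001]
force: [-0.0, -1.4, -0.5]
gripper_width: 0.0353
gripper_force: 0.0
```

View pics/f1.png

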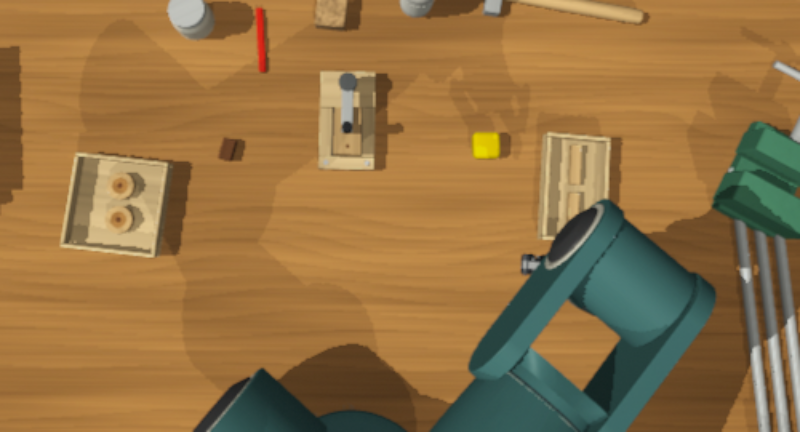

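View pics/f2.png

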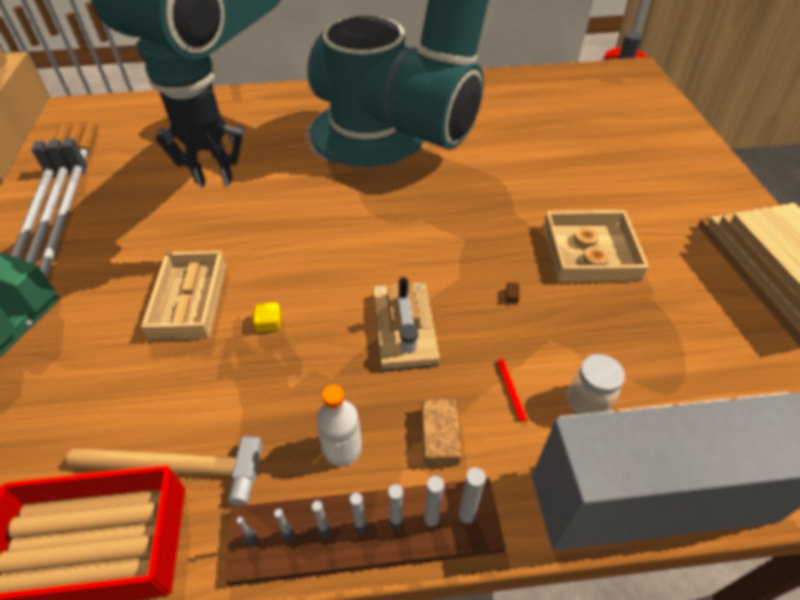

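The final pictures show both wheels in the square tray and both bars in the oblong tray. The lever is shut over the blank, the bystanders have not moved, and no loose part is left on the bench.

```bash
python3 -c "
from workcell import env
print(env.sign_off())"
```

```text
the job is handed in; nothing more can be done
None
```

The job is handed in: the blank is seated with the lever shut over it, both wheels are in the square tray and both bars in the oblong tray, and the bystanders look unmoved; the sign-off returned no verdict.

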